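# Find the hidden catch of the charging box and switch its hub on

### The job

The grey charging box on the desk is shut and has no handle: one of the five identical flush squares in the strip along its near edge is a concealed spring button. Feel across the squares with a fingertip for the one that gives, press it so that the lid springs fully open, then push the round power switch inside the box all the way down. Only touch and press: lift nothing, leave the earphone case in the box and everything else on the desk where it is, and finish clear of everything.

Things in the scene. Friction and masses are not known exactly. Their poses are not given: they have to be found in the camera images.
- box: Grey box fixed to the desk, 250 (x) by 270 (y) by 85 mm high; origin at the centre of its underside, x away from the robot (turned up to 20 degrees), z up. From its near side: 8 mm wall, strip of five squares (48 mm deep), 9 mm rib, lid. Under the lid is a compartment 177 (x) by 240 (y) mm, its floor 10 mm above the desk.
- strip_mid (a point): Centre of the strip of five squares, at the level of their tops: 93 mm nearer the robot than the box's middle, 83 mm above the desk, 2 mm below the rim. The squares, 45.5 mm wide, stand in a row along the box's y, centres at -96, -48, 0, 48 and 96 mm from this point. All look alike. Four are rigid; one (it varies which) is the catch button.
- catch (a joint): How far the hidden button is pressed, m: 0 at rest, 0.006 fully down. Its spring pushes back with about 1 N at first and 4 N fully down, and it returns by itself. Pressed by 5 mm or more it frees the lid; a rigid square gives nothing.
- lid (a joint): Lid angle, rad: 0 shut (held by the catch), 1.75 fully open, leaning back past upright. Once freed, a damped spring opens it fully within about 2 to 3 s and holds it there. Its near edge swings up and away from the robot; its top then stands 0.26 m above the desk.
- lid_edge (a point): Middle of the lid's near edge, on its top. The lid is a grey laminate panel 176 (x) by 236 (y) by 8 mm, shut level with the rim 85 mm above the desk, hinged along its far edge, 117 mm beyond the box's middle.
- hub: Black hub block fixed on the floor of the compartment under the lid, in its left or right half, 75 (x) by 60 (y) by 28 mm; origin at the centre of its underside, turned as the box is. The power switch stands in the middle of its top.
- power_top (a point): Centre of the top of the round grey power switch on the hub, 28 mm across; 48 mm above the desk when out, 10 mm above the hub's top. It is pressed straight down.
- power (a joint): How far the power switch is pressed, m: 0 out, 0.006 fully down. It takes 3 to 4 N to move and stays where it is left.
- earcase: White earphone case, loose, 50 by 60 by 24 mm, on the compartment's floor in the half beside the hub; origin under its centre. To be left alone.
- remote: Black remote control, loose, 150 by 42 by 16 mm, lying in front of the box, about 185 mm from its middle; origin under its centre. To be left alone.
- mouse: White computer mouse, loose, 105 by 60 by 31 mm; origin under its centre. To be left alone.
- phone: Dark phone, loose, 150 by 72 by 10 mm; origin under its centre. To be left alone.
- mug: White mug, loose, 80 mm across, 95 mm high, standing at the box's right (-y) side; origin under its centre. To be left alone.
- penpot: Dark metal pen pot with three pens, loose, 76 mm across, 95 mm high (pens to 155 mm), standing at the box's left (+y) side; origin under its centre. To be left alone.
- stapler: Stapler, loose, 130 by 36 by 45 mm, on the right of the desk; origin under its centre. To be left alone.

How it is judged:
On the way, in this order (a step that is already met when the one before it is completed fails the run):
1. the hidden button is pressed (3 mm or more) (value of joint catch above 0.003 m), for 0.05 s.
2. the lid has sprung open (1.5 rad or more) (value of joint lid above 1.5 rad), for 0.2 s.
3. the power switch is pushed down (5 mm or more) (value of joint power above 0.005 m), for 0.2 s.
At the end, for the whole second after the job is handed in: The lid stands open (1.5 rad or more), the power switch is down (5 mm or more of its 6 mm), the hidden button is back up (within 1.5 mm), and each loose thing is within 20 mm of where it started (value of joint lid above 1.5 rad and value of joint power above 0.005 m and value of joint catch below 0.0015 m and distance of each of earcase, remote, mouse, phone, mug, penpot, stapler from where it was at the start of the episode below 0.02 m); the robot touches nothing.
It fails at once if a loose thing is lifted, carried or pushed more than 20 mm (distance of any of earcase, remote, mouse, phone, mug, penpot, stapler from where it was at the start of the episode above 0.02 m).
It also fails if it takes over 58 s, if anything falls off the work surface, if the arm or the gripper's body presses on something with over 40 N, if the wrist force passes 120 N, or if a joint passes its speed limit or range.

### The arm

A 7-joint arm with a two-finger parallel gripper is mounted at the origin on the work surface. World frame = base frame: x ahead of the robot, y to its left, z up, the work surface at z = 0. Lengths are in m, angles in rad, forces in N, time in s.
With the tool pointing down it reaches from about 0.425 to 0.825 m from the base axis. Payload 3.6 kg.
Tool frame: the origin (TCP) lies midway between the tips of the shut fingers; the grasp point (between the pads) lies 19 mm behind it; z points along the fingers, y is the line along which they close (so a half turn about z gives the same grasp; the last joint's range is limited). The gripper opens to 85 mm and grips with 20 to 120 N. Pads are 22 mm wide; open, the fingers measure 114 mm over their backs; the gripper's body (76 mm by 85 mm) begins 54 mm behind the grasp point. The pads swing forward as they close: fully open they stand 13 mm farther back than shut.
Start: joints at [1.282, 0.615, -0.013, 1.423, 0.008, 1.103, -0.04], TCP at [0.168, -0.628, 0.231] pointing down, gripper open.
Joint ranges: [-3.12, 3.12], [-0.3, 2.06], [-1.34, 1.32], [0.26, 2.42], [-1.36, 4.5], [0.01, 1.98], [-2.84, 2.84]. Speed limits (rad/s): [2.79, 2.79, 3.14, 3.14, 3.14, 3.14, 3.14].

### API

Orientations are given as a 3x3 rotation matrix whose columns are the frame's x, y, z axes.
In Python, from rig import readout, capture, workorder gives the robot as it stands.
- The arm moves only by the tool servo_tool, never from a script. Its argument "commands" is a list of rows, each a list of 6 numbers: the shift along the tool's x, y, z in m, then the turn, a rotation vector about the tool's x, y, z in degrees. In form: [[tx, ty, tz, rx, ry, rz], ...]. A call has 1 to 10 rows; each row shifts and turns the commanded pose from where the row before left it, along the tool's axes as they then stand; what a row does not reach is not made up. A row lasts 1/12 s, in which the tool goes at most 41.7 mm and 7.16 degrees, less where a joint would pass 70% of its speed; a pose out of reach is approached as far as the arm can. A call with a gripper value outside its range is refused whole. "claw" is the finger opening in m, from 0 to 0.0854, set as the call begins (left out, the last holds). The fingers move at their own pace and stop on an object; the grip force is fixed at half the most. Time passes only in rows, so rows that do not move let the fingers close. It gives the time, the measured TCP pose, the force, the opening and the grip force at its end, in the units of the state.
- readout.observe(): the state, without advancing time (a new reading comes with each control period).
- capture(name): name is "scene" or "side" or "wrist"; returns a dict with "frame" (480x640x3 uint8, blue, green, red), "depth" (480x640 float32, m along the optical axis (not along the pixel's ray), 0 where there is no reading), "camera_matrix" (3x3 intrinsics, pixels), "k1" (the pictures are not rectified: a ray, as slopes to the right and down, at radius r is drawn at 1 + k1 r^2 times it, then the intrinsics apply), "rvec" (rotation vector, rad) and "tvec" (3), from world to camera coordinates, as OpenCV has them. Camera axes: x right, y down, z forward; pixel columns grow to the right and rows downward; lengths in m; the calibration is good to about 2 mm. A picture is of the moment at which its call begins.
- workorder.finish_job(): hands the job in; it is judged then, once.
The state is a dict: "t": time; "q": joint angles; "joint_velocities": joint speeds; "joint_torque": joint torques, N m; "tcp_pos": TCP position; "eef_rot": TCP orientation; "contact_force": force on the tool from outside, world axes, zero at the start; "wrist_torque": the same for the moment, N m; "grip_width": opening from 0.0 (shut) to 1.0 (fully open); "gripper_force": force on a finger pad.
Only numpy, scipy, OpenCV 4.12 (cv2) and the standard library are available. Lean on these libraries where they do the work, as an engineer would, in place of code of your own. Each camera call takes 0.05 s, during which the arm holds its last target. There are 200 camera calls.

## Working session

There is one attempt and no reset: what is moved stays moved. The work goes in short steps, Python scripts to look and compute and a tool call to move; the robot and the scene stay as the last step left them, time stands still between calls to the robot, and variables do not carry over. Pictures are saved under pics/ and viewed, at most 10 in all, crops included, and the job is handed in when it is done.

Besides the shell and the picture viewer there is one more tool, called as a command line: name --pt "numbers of a row" for each row, then --argument value for the rest. servo_tool: Moves the arm, as the interface text tells. Its arguments: {"type":"object","properties":{"commands":{"type":"array"},"claw":{"type":"number"}},"required":["commands"]}

```bash
mkdir -p pics
cat > h.py <<'E'
import numpy as np, cv2
from rig import readout, capture, workorder
def cam(n):
    c=capture(n); c['R']=cv2.Rodrigues(np.array(c['rvec'],float))[0]; c['t']=np.array(c['tvec'],float).ravel(); return c
def slopes(c,uv):
    uv=np.atleast_2d(np.array(uv,float)); K=np.array(c['camera_matrix'])
    d=(uv-K[[0,1],2])/np.array([K[0,0],K[1,1]]); s=d.copy()
    for _ in range(20): s=d/(1+c['k1']*(s**2).sum(1,keepdims=True))
    return s
def onplane(c,uv,z):
    s=slopes(c,uv); r=np.c_[s,np.ones(len(s))]@c['R']; o=-c['R'].T@c['t']
    return o+r*((z-o[2])/r[:,2])[:,None]
def cloud(c):
    v,u=np.mgrid[:480,:640]; s=slopes(c,np.c_[u.ravel(),v.ravel()]); d=c['depth'].ravel()[:,None]
    P=(np.c_[s,np.ones(len(s))]*d-c['t'])@c['R']; P[d[:,0]==0]=np.nan
    return P.reshape(480,640,3)
E
python3 - <<'E'
from h import *
for n in ['scene','side']:
    c=cam(n); cv2.imwrite(f'pics/{n}0.png',c['frame']); P=cloud(c)
    print(n,-c['R'].T@c['t'],c['R'][2])
    m=(abs(P[...,2]-.085)<.004); k,l,s,_=cv2.connectedComponentsWithStats(m.astype('uint8'))
    i=1+s[1:,4].argmax(); q=P[l==i]; print(s[i],cv2.minAreaRect(q[:,:2].astype('float32')),np.nanmean(q[:,2]))
o=readout.observe(); print(o)
E
```

```text
scene [ 0.94048745 -0.79891641  0.73522664] [-0.40108878  0.68710139 -0.60582132]
[ 283  213  153  105 8515] ((0.6281265616416931, -0.06882317364215851), (0.2771228551864624, 0.2522355318069458), 87.14678192138672) 0.08589155364675104
side [0.0011944  0.48822684 0.64734718] [ 0.5523521  -0.59753141 -0.58126016]
[ 206  193  159   93 7006] ((0.6267561316490173, -0.06943535804748535), (0.2741958200931549, 0.25157850980758667), 87.0703125) 0.08338503183341792
{'t': 0.1, 'q': array([ 1.28251101,  0.61583251, -0.01264518,  1.4247762 ,  0.00807772,
        1.10342323, -0.04040171]), 'joint_velocities': array([-8.97705379e-04, -1.21807042e-04,  2.47599865e-03, -3.50337394e-03,
        6.19526825e-05, -2.69755260e-04, -2.30152446e-03]), 'joint_torque': array([ 8.09201429e-04, -4.70380247e+01,  2.60295505e-01, -1.71571165e+01,
        1.01670303e-02,  5.84933077e-03,  3.08824497e-05]), 'tcp_pos': array([ 0.16807084, -0.62715832,  0.23023498]), 'eef_rot': array([[ 9.65909433e-01,  2.58879488e-01, -6.13964859e-04],
       [ 2.58880216e-01, -9.65906671e-01,  2.30999912e-03],
       [ 4.97863697e-06, -2.39019330e-03, -9.99997143e-01]]), 'contact_force': array([-0.43149394,  0.45518992,  0.1349433 ]), 'wrist_torque': array([0.01316137, 0.01169842, 0.00225677]), 'gripper_force': 0.0, 'grip_width': 1.0045160718978237}
```

View pics/side0.png

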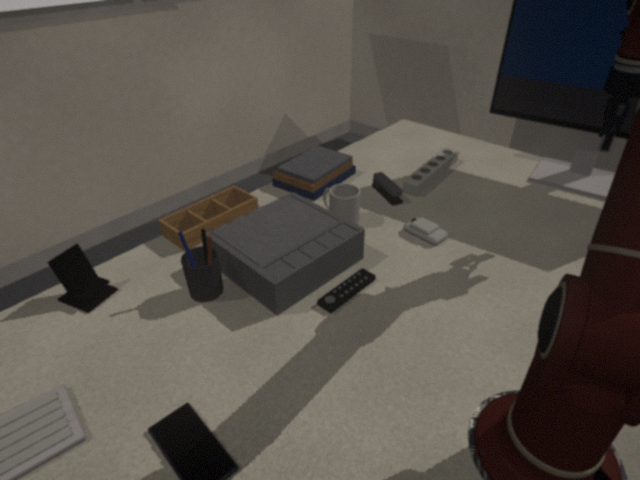

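View pics/scene0.png

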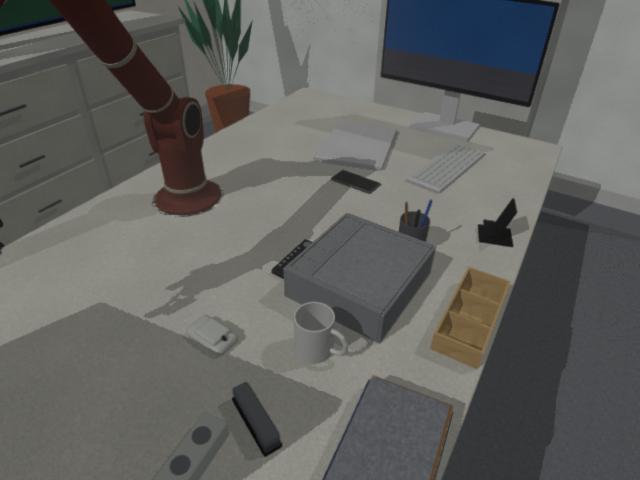

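The side view shows the box with its strip facing the robot: near rim corners at about (275,272) and (363,238), remote in front at (347,289). The scene view shows the mug at (315,330) by the right side and the pen pot at (413,225) by the left. Depth from both views puts the box centre at about (0.627, -0.069), yaw -2.9°.

servo_tool --pt "0 0 0 0 0 6" --pt "0 0 0 0 0 6" --pt "0 0 0 0 0 6" --pt "0 0 0 0 0 0" --claw 0

```text
t: 0.43
tcp_pos: [0.1683, -0.6274, 0.2306]
eef_rot: [[0.999, -0.054, -0.001], [-0.054, -0.999, 0.001], [-0.001, -0.001, -1.0]]
contact_force: [0.2, -0.5, -0.1]
grip_width: 0.453
gripper_force: 0.0
```

servo_tool --pt "0.0164 -0.0243 0 0 0 0" --pt "0.0164 -0.0243 0 0 0 0" --pt "0.0164 -0.0243 0 0 0 0" --pt "0.0164 -0.0243 0 0 0 0" --pt "0.0164 -0.0243 0 0 0 0" --pt "0.0164 -0.0243 0 0 0 0" --pt "0.0164 -0.0243 0 0 0 0" --pt "0.0164 -0.0243 0 0 0 0" --pt "0.0164 -0.0243 0 0 0 0" --pt "0.0164 -0.0243 0 0 0 0"

```text
t: 1.27
tcp_pos: [0.3453, -0.3924, 0.2312]
eef_rot: [[0.999, -0.049, -0.0], [-0.049, -0.999, 0.0], [-0.0, -0.0, -1.0]]
contact_force: [-0.0, -0.2, -0.6]
grip_width: -0.002
gripper_force: 0.0
```

servo_tool --pt "0.0164 -0.0243 0 0 0 0" --pt "0.0164 -0.0243 0 0 0 0" --pt "0.0164 -0.0243 0 0 0 0" --pt "0.0164 -0.0243 0 0 0 0" --pt "0.0164 -0.0243 0 0 0 0" --pt "0.0164 -0.0243 0 0 0 0" --pt "0.0164 -0.0243 0 0 0 0" --pt "0.0164 -0.0243 0 0 0 0" --pt "0.0164 -0.0243 0 0 0 0" --pt "0.0164 -0.0243 0 0 0 0"

```text
t: 2.1
tcp_pos: [0.5217, -0.1583, 0.2312]
eef_rot: [[0.999, -0.049, -0.0], [-0.049, -0.999, 0.0], [-0.0, -0.0, -1.0]]
contact_force: [-0.1, -0.4, 0.1]
grip_width: 0.002
gripper_force: 0.0
```

servo_tool --pt "0 0 0 0 0 0" --pt "0 0 0 0 0 0" --pt "0 0 0 0 0 0"

```text
t: 2.35
tcp_pos: [0.5206, -0.1603, 0.231]
eef_rot: [[0.999, -0.051, -0.001], [-0.051, -0.999, -0.001], [-0.001, 0.001, -1.0]]
contact_force: [-1.0, -0.9, -0.4]
grip_width: 0.001
gripper_force: 0.0
```

Tracking is accurate; descending onto the right-hand square.

servo_tool --pt "0 0 0.02 0 0 0" --pt "0 0 0.02 0 0 0" --pt "0 0 0.02 0 0 0" --pt "0 0 0.02 0 0 0" --pt "0 0 0.02 0 0 0" --pt "0 0 0.02 0 0 0" --pt "0 0 0.02 0 0 0" --pt "0 0 0.004 0 0 0" --pt "0 0 0 0 0 0" --pt "0 0 0 0 0 0"

```text
t: 3.18
tcp_pos: [0.5212, -0.1608, 0.088]
eef_rot: [[0.999, -0.054, 0.001], [-0.054, -0.999, -0.001], [0.001, 0.001, -1.0]]
contact_force: [0.7, 0.7, 0.2]
grip_width: -0.001
gripper_force: 0.0
```

servo_tool --pt "0 0 0.001 0 0 0" --pt "0 0 0.001 0 0 0" --pt "0 0 0.001 0 0 0" --pt "0 0 0 0 0 0"

```text
t: 3.52
tcp_pos: [0.5214, -0.1597, 0.0848]
eef_rot: [[0.999, -0.052, 0.001], [-0.052, -0.999, -0.0], [0.001, 0.0, -1.0]]
contact_force: [0.1, -0.0, 0.1]
grip_width: 0.003
gripper_force: 0.0
```

servo_tool --pt "0 0 0.001 0 0 0" --pt "0 0 0 0 0 0"

```text
t: 3.68
tcp_pos: [0.5212, -0.1596, 0.0834]
eef_rot: [[0.999, -0.052, 0.0], [-0.052, -0.999, 0.0], [0.0, -0.0, -1.0]]
contact_force: [-0.4, 0.1, -0.3]
grip_width: 0.003
gripper_force: 0.0
```

servo_tool --pt "0 0 0.001 0 0 0" --pt "0 0 0 0 0 0"

```text
t: 3.85
tcp_pos: [0.5213, -0.1596, 0.0832]
eef_rot: [[0.999, -0.052, 0.0], [-0.052, -0.999, -0.0], [0.0, -0.0, -1.0]]
contact_force: [-0.9, 0.8, 5.5]
grip_width: -0.004
gripper_force: 2.8
```

5.5 N with no give: rigid. Next square.

servo_tool --pt "0 0 -0.008 0 0 0" --pt "0 -0.012 0 0 0 0" --pt "0 -0.012 0 0 0 0" --pt "0 -0.012 0 0 0 0" --pt "0 -0.012 0 0 0 0" --pt "0 0 0.004 0 0 0" --pt "0 0 0.003 0 0 0" --pt "0 0 0.001 0 0 0" --pt "0 0 0.001 0 0 0" --pt "0 0 0 0 0 0"

```text
t: 4.68
tcp_pos: [0.5239, -0.1098, 0.0831]
eef_rot: [[0.999, -0.051, 0.0], [-0.051, -0.999, 0.003], [-0.0, -0.003, -1.0]]
contact_force: [-3.5, 5.8, 15.7]
grip_width: 0.002
gripper_force: 7.9
```

Rigid again (15.7 N). Next, with the first contact a little gentler.

servo_tool --pt "0 0 -0.009 0 0 0" --pt "0 -0.012 0 0 0 0" --pt "0 -0.012 0 0 0 0" --pt "0 -0.012 0 0 0 0" --pt "0 -0.012 0 0 0 0" --pt "0 0 0.004 0 0 0" --pt "0 0 0.003 0 0 0" --pt "0 0 0.001 0 0 0" --pt "0 0 0.001 0 0 0" --pt "0 0 0 0 0 0"

```text
t: 5.52
tcp_pos: [0.5262, -0.0618, 0.0831]
eef_rot: [[0.999, -0.051, -0.0], [-0.051, -0.999, 0.003], [-0.0, -0.003, -1.0]]
contact_force: [-4.5, 4.0, 15.7]
grip_width: 0.0
gripper_force: 8.2
```

servo_tool --pt "0 0 -0.009 0 0 0" --pt "0 -0.012 0 0 0 0" --pt "0 -0.012 0 0 0 0" --pt "0 -0.012 0 0 0 0" --pt "0 -0.012 0 0 0 0" --pt "0 0 0.004 0 0 0" --pt "0 0 0.003 0 0 0" --pt "0 0 0.001 0 0 0" --pt "0 0 0.001 0 0 0" --pt "0 0 0 0 0 0"

```text
t: 6.35
tcp_pos: [0.5287, -0.0162, 0.0812]
eef_rot: [[0.999, -0.053, -0.0], [-0.053, -0.999, -0.0], [-0.0, 0.0, -1.0]]
contact_force: [-0.8, 0.3, 0.9]
grip_width: -0.001
gripper_force: 0.3
```

This one gives (2 mm at 0.9 N): square +48. Press it, then back off up and toward the robot.

servo_tool --pt "0 0 0.001 0 0 0" --pt "0 0 0.001 0 0 0" --pt "0 0 0.001 0 0 0" --pt "0 0 0.001 0 0 0" --pt "0 0 0.0007 0 0 0" --pt "0 0 0 0 0 0"

```text
t: 6.85
tcp_pos: [0.5288, -0.0164, 0.0771]
eef_rot: [[0.999, -0.053, 0.0], [-0.053, -0.999, -0.0], [0.0, 0.0, -1.0]]
contact_force: [-1.5, 0.2, 5.5]
grip_width: 0.0
gripper_force: 2.9
```

servo_tool --pt "0 0 -0.01 0 0 0" --pt "-0.01 0 -0.01 0 0 0" --pt "-0.02 0 -0.02 0 0 0" --pt "-0.02 0 -0.03 0 0 0" --pt "-0.01 0 -0.03 0 0 0" --pt "-0.01 0 -0.03 0 0 0" --pt "0 0 -0.03 0 0 0" --pt "0 0 -0.03 0 0 0" --pt "0 0 -0.03 0 0 0" --pt "0 0 -0.03 0 0 0"

```text
t: 7.68
tcp_pos: [0.4581, -0.0126, 0.3285]
eef_rot: [[0.999, -0.053, 0.0], [-0.053, -0.999, -0.0], [0.0, 0.0, -1.0]]
contact_force: [1.1, -0.2, -1.2]
grip_width: -0.002
gripper_force: 0.0
```

servo_tool --pt "0 0 0 0 0 0" --pt "0 0 0 0 0 0" --pt "0 0 0 0 0 0" --pt "0 0 0 0 0 0" --pt "0 0 0 0 0 0" --pt "0 0 0 0 0 0" --pt "0 0 0 0 0 0" --pt "0 0 0 0 0 0" --pt "0 0 0 0 0 0" --pt "0 0 0 0 0 0"

```text
t: 8.52
tcp_pos: [0.4588, -0.0122, 0.3265]
eef_rot: [[0.999, -0.052, -0.0], [-0.052, -0.999, 0.0], [-0.0, -0.0, -1.0]]
contact_force: [-0.6, 0.9, 0.3]
grip_width: -0.003
gripper_force: 0.0
```

servo_tool --pt "0 0 0 0 0 0" --pt "0 0 0 0 0 0" --pt "0 0 0 0 0 0" --pt "0 0 0 0 0 0" --pt "0 0 0 0 0 0" --pt "0 0 0 0 0 0" --pt "0 0 0 0 0 0" --pt "0 0 0 0 0 0" --pt "0 0 0 0 0 0" --pt "0 0 0 0 0 0"

```text
t: 9.35
tcp_pos: [0.4588, -0.0122, 0.3266]
eef_rot: [[0.999, -0.052, 0.0], [-0.052, -0.999, 0.0], [0.0, -0.0, -1.0]]
contact_force: [0.2, -0.1, -0.2]
grip_width: 0.001
gripper_force: 0.0
```

servo_tool --pt "0 0 0 0 0 0" --pt "0 0 0 0 0 0" --pt "0 0 0 0 0 0" --pt "0 0 0 0 0 0" --pt "0 0 0 0 0 0" --pt "0 0 0 0 0 0" --pt "0 0 0 0 0 0" --pt "0 0 0 0 0 0" --pt "0 0 0 0 0 0" --pt "0 0 0 0 0 0"

```text
t: 10.18
tcp_pos: [0.4589, -0.0122, 0.3266]
eef_rot: [[0.999, -0.052, 0.0], [-0.052, -0.999, 0.0], [0.0, -0.0, -1.0]]
contact_force: [-0.0, 0.4, -0.3]
grip_width: 0.003
gripper_force: 0.0
```

Run:
```python
from h import *
a=[cam(n) for n in ['scene','side','wrist']]
import pickle; pickle.dump(a,open('a.pkl','wb'))
cv2.imwrite('pics/w1.png',a[2]['frame'])
f=[cv2.resize(a[0]['frame'][190:350,240:460],(440,320)),cv2.resize(a[1]['frame'][130:310,170:400],(409,320))]
cv2.imwrite('pics/m1.png',cv2.hconcat([cv2.resize(f[0],(400,300)),cv2.resize(f[1],(400,300))]))
ex=np.array([.9987,-.0506]);ey=np.array([.0506,.9987])
for c in a:
    P=cloud(c); d=P[...,:2]-[.627,-.069]; b=np.stack([d@ex,d@ey],-1)
    m=(abs(b[...,0]+.0)<.085)&(abs(b[...,1])<.12)&(P[...,2]<.06)
    for lo,hi in [(.005,.016),(.03,.041),(.044,.052)]:
        k=m&(P[...,2]>lo)&(P[...,2]<hi); n,l,s,ct=cv2.connectedComponentsWithStats(k.astype('uint8'))
        for i in range(1,n):
            if s[i,4]>30: q=P[l==i]; print(lo,s[i],np.r_[q.min(0),q.max(0)].round(3),np.median(q,0).round(3))
    top=(P[...,2]>.2)&(abs(b[...,0]-.15)<.1)&(abs(b[...,1])<.125)&(P[...,2]<.28)
    if top.sum(): print('lid',top.sum(),P[top][:,2].max(),b[top][:,0].mean())
```

```text
0.005 [ 327  246   64   63 1516] [ 0.564 -0.124  0.007  0.709  0.053  0.016] [ 0.608 -0.062  0.011]
0.03 [321 238  45  44 137] [ 0.564 -0.143  0.03   0.579  0.053  0.041] [ 0.569 -0.048  0.036]
0.03 [364 253  35  27 404] [ 0.622 -0.051  0.03   0.697  0.018  0.041] [ 0.664 -0.03   0.039]
0.03 [345 283  24  17 236] [ 0.622 -0.145  0.03   0.668 -0.102  0.038] [ 0.647 -0.125  0.035]
0.044 [319 235  49  45 115] [ 0.563 -0.152  0.044  0.585  0.053  0.052] [ 0.568 -0.057  0.048]
0.044 [378 258  12   9  83] [ 0.647 -0.029  0.045  0.674 -0.001  0.052] [ 0.661 -0.018  0.049]
lid 987 0.2647146114732476 0.14292341756978222
0.005 [263 222  53  33 451] [ 0.642 -0.192  0.006  0.711 -0.063  0.015] [ 0.688 -0.103  0.009]
0.03 [286 229  27  16 218] [ 0.622 -0.157  0.03   0.667 -0.101  0.037] [ 0.642 -0.128  0.032]
0.03 [240 242  39  24 403] [ 0.623 -0.046  0.032  0.7    0.016  0.041] [ 0.65  -0.008  0.037]
0.044 [252 246  13   9  80] [ 0.645 -0.028  0.044  0.676  0.001  0.049] [ 0.66  -0.014  0.047]
lid 2452 0.2611236846908078 0.13701106724268258
0.005 [  256     0   223    97 14930] [ 0.569 -0.191  0.007  0.678  0.053  0.016] [ 0.612 -0.069  0.01 ]
0.03 [252   0   6  97 153] [0.578 0.047 0.03  0.672 0.053 0.041] [0.627 0.05  0.036]
0.03 [ 287    0   58   50 2256] [ 0.621 -0.045  0.03   0.668  0.015  0.041] [ 0.639 -0.014  0.038]
0.03 [ 400    0   56   48 2405] [ 0.619 -0.16   0.03   0.664 -0.103  0.037] [ 0.641 -0.13   0.034]
0.044 [250   0   6  97 129] [0.577 0.047 0.044 0.667 0.053 0.052] [0.625 0.051 0.048]
0.044 [302   0  29  21 484] [ 0.645 -0.03   0.044  0.663 -0.002  0.052] [ 0.655 -0.016  0.049]
```

Lid top reads 0.262 m (fully open), and the switch is at (0.660, -0.0145, 0.048) in all three views. Moving over it and down.

servo_tool --pt "0.02 -0.0008 0 0 0 0" --pt "0.02 -0.0008 0 0 0 0" --pt "0.02 -0.0008 0 0 0 0" --pt "0.02 -0.0008 0 0 0 0" --pt "0.02 -0.0008 0 0 0 0" --pt "0.02 -0.0008 0 0 0 0" --pt "0.02 -0.0008 0 0 0 0" --pt "0.02 -0.0008 0 0 0 0" --pt "0.02 -0.0008 0 0 0 0" --pt "0.02 -0.0008 0 0 0 0"

```text
t: 11.17
tcp_pos: [0.6599, -0.0146, 0.3264]
eef_rot: [[0.999, -0.052, -0.0], [-0.052, -0.999, 0.0], [-0.0, -0.0, -1.0]]
contact_force: [-0.6, 0.6, 0.3]
grip_width: 0.005
gripper_force: 0.0
```

servo_tool --pt "0 0 0 0 0 0" --pt "0 0 0.025 0 0 0" --pt "0 0 0.025 0 0 0" --pt "0 0 0.025 0 0 0" --pt "0 0 0.025 0 0 0" --pt "0 0 0.025 0 0 0" --pt "0 0 0.025 0 0 0" --pt "0 0 0.025 0 0 0" --pt "0 0 0.025 0 0 0" --pt "0 0 0 0 0 0"

```text
t: 12.0
tcp_pos: [0.6544, -0.0145, 0.1211]
eef_rot: [[0.999, -0.052, -0.012], [-0.052, -0.999, 0.0], [-0.012, 0.0, -1.0]]
contact_force: [-2.0, 0.5, -0.2]
grip_width: -0.001
gripper_force: 0.0
```

servo_tool --pt "0 0 0.02 0 0 0" --pt "0 0 0.02 0 0 0" --pt "0 0 0.02 0 0 0" --pt "0 0 0.01 0 0 0" --pt "0 0 0.004 0 0 0" --pt "0 0 0 0 0 0" --pt "0 0 0 0 0 0"

```text
t: 12.58
tcp_pos: [0.6599, -0.0147, 0.054]
eef_rot: [[0.999, -0.052, 0.002], [-0.052, -0.999, 0.0], [0.002, -0.0, -1.0]]
contact_force: [-0.3, 0.5, 1.2]
grip_width: -0.001
gripper_force: 0.0
```

servo_tool --pt "0 0 0.002 0 0 0" --pt "0 0 0.002 0 0 0" --pt "0 0 0.002 0 0 0" --pt "0 0 0.001 0 0 0" --pt "0 0 0 0 0 0"

```text
t: 13.0
tcp_pos: [0.6597, -0.0147, 0.0462]
eef_rot: [[0.999, -0.052, 0.002], [-0.052, -0.999, 0.0], [0.002, -0.0, -1.0]]
contact_force: [-0.8, 0.1, 1.6]
grip_width: -0.0
gripper_force: 1.1
```

servo_tool --pt "0 0 0.001 0 0 0" --pt "0 0 0.001 0 0 0" --pt "0 0 0.001 0 0 0" --pt "0 0 0.001 0 0 0" --pt "0 0 0 0 0 0" --pt "0 0 0 0 0 0"

```text
t: 13.5
tcp_pos: [0.6597, -0.0146, 0.0422]
eef_rot: [[0.999, -0.052, 0.002], [-0.052, -0.999, 0.0], [0.002, -0.0, -1.0]]
contact_force: [0.5, 0.1, 5.0]
grip_width: -0.001
gripper_force: 2.5
```

servo_tool --pt "0 0 0.001 0 0 0" --pt "0 0 0 0 0 0" --pt "0 0 0 0 0 0" --pt "0 0 0 0 0 0"

```text
t: 13.83
tcp_pos: [0.6597, -0.0146, 0.0421]
eef_rot: [[0.999, -0.052, 0.002], [-0.052, -0.999, 0.0], [0.002, -0.0, -1.0]]
contact_force: [-0.1, -0.4, 9.4]
grip_width: 0.001
gripper_force: 4.7
```

Bottomed out (force rose to 9.4 N with no further travel). Retreat straight up, then back.

servo_tool --pt "0 0 -0.01 0 0 0" --pt "0 0 -0.025 0 0 0" --pt "0 0 -0.03 0 0 0" --pt "0 0 -0.03 0 0 0" --pt "0 0 -0.03 0 0 0" --pt "0 0 -0.03 0 0 0" --pt "0 0 -0.03 0 0 0" --pt "0 0 -0.03 0 0 0" --pt "0 0 -0.03 0 0 0" --pt "0 0 -0.03 0 0 0"

```text
t: 14.67
tcp_pos: [0.6578, -0.0146, 0.3163]
eef_rot: [[0.999, -0.052, -0.003], [-0.052, -0.999, 0.0], [-0.003, 0.0, -1.0]]
contact_force: [1.3, -0.0, -0.6]
grip_width: 0.003
gripper_force: 0.0
```

servo_tool --pt "-0.02 0 0 0 0 0" --pt "-0.03 0 0 0 0 0" --pt "-0.03 0 0 0 0 0" --pt "-0.03 0 0 0 0 0" --pt "-0.03 0 0 0 0 0" --pt "-0.03 0 0 0 0 0" --pt "-0.02 0 0 0 0 0" --pt "0 0 0 0 0 0" --pt "0 0 0 0 0 0" --pt "0 0 0 0 0 0"

```text
t: 15.5
tcp_pos: [0.4695, -0.0047, 0.3155]
eef_rot: [[0.999, -0.052, -0.0], [-0.052, -0.999, 0.0], [-0.0, -0.0, -1.0]]
contact_force: [0.2, 0.7, 0.2]
grip_width: 0.001
gripper_force: 0.0
```

Run:
```python
from h import *
ex=np.array([.9987,-.0506]);ey=np.array([.0506,.9987]); im=[]
for n in ['scene','side']:
    c=cam(n); P=cloud(c); d=P[...,:2]-[.627,-.069]; b=np.stack([d@ex,d@ey],-1)
    r=np.hypot(P[...,0]-.66,P[...,1]+.0145)
    k=(r<.009)&(P[...,2]>.03)&(P[...,2]<.06); print(n,'switch z',np.median(P[k][:,2]),k.sum())
    top=(P[...,2]>.2)&(abs(b[...,0]-.15)<.1)&(abs(b[...,1])<.125)&(P[...,2]<.28); print('lid',P[top][:,2].max())
    im.append(cv2.resize(c['frame'],(400,300)))
cv2.imwrite('pics/end.png',cv2.hconcat(im))
```

```text
scene switch z 0.04283452203901805 28
lid 0.2659874602447287
side switch z 0.041370926642645224 31
lid 0.2620345292561047
```

View pics/end.png

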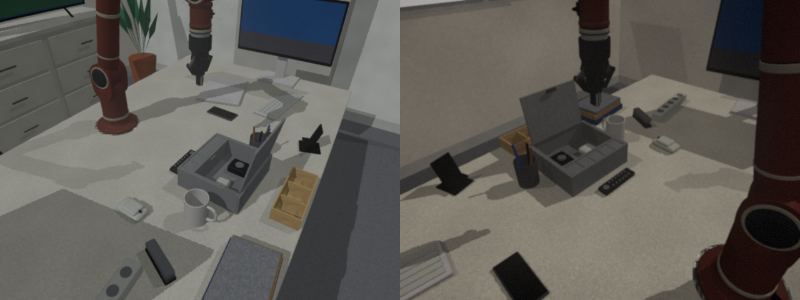

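The composite shows the lid standing open (265,155 left; 550,120 right), the switch down on the hub (240,165 left), everything else in place and the gripper clear above. Handing in.

```bash
python3 -c "
from h import *
print(workorder.finish_job())"
```

```text
the job is handed in; nothing more can be done
None
```

The job is handed in, though no verdict came back: the hidden button was the +48 mm square, the lid sprang fully open, the power switch was pushed all the way down (about 6 mm), and the arm finished clear at about 15.5 s with the other things looking undisturbed in the last pictures.

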